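Offer the hoof pad over the edge of the fitting board

TASK

The solid hoof pad lies too flat on the pale fitting board to be picked up. Slide it along the board, without lifting it, straight out over the long edge farthest from the robot until 3 to 4 cm of its round toe stands out past the edge, so that the farrier opposite can pinch it, and let go with the pad lying flat and roughly square to that edge. Leave the open rim pad and the bar shoe on the board where they lie.

Things in the scene. Friction and masses are not known exactly. Their poses are not given: they have to be found in the camera images.
- fitting_board: pale wooden board fixed on the dark bench, 220 mm (its x) by 500 mm (its y) by 45 mm high. Origin: centre of its underside, on the bench; its flat top is 45 mm above. Its x axis points away from the robot (turned up to about 7 degrees), so the far long edge is at its x = +110 mm. Three flat parts lie side by side on it in any order, 160 mm apart along y.
- hoof_pad: the part to slide: solid black nylon hoof pad without opening, 125 mm long (x), 120 wide (y), 8 thick, 0.1 to 0.17 kg, loose on the board. Origin: middle of its underside. Toe: half circle of radius 60 mm reaching x = +62.5, towards the far edge within 7 degrees; heel: straight edge at x = -62.5, with over 20 mm of bare board behind it. Balances about its origin: tips if over 60 mm stands out.
- rim_pad: bystander: black nylon rim pad of the same outline, 8 mm thick, but only a 24 mm wide U-shaped rim, open in the middle and at the heel. Origin: middle of its underside, toe towards +x.
- bar_shoe: bystander: galvanised straight bar shoe of the same outline, 10 mm thick, a 24 mm wide rim closed by a straight bar across the heel, open in the middle. Origin: middle of its underside, toe towards +x.
There are look-alikes about, which are no part of the job. What is shaped like the hoof_pad but green or pink is not meant.

How it is judged:
By the outcome, as a careful person would: the job done as asked, in the order asked, and still so for the second after the job is handed in, with the robot touching nothing.
It also fails if it takes over 32 s, if anything falls off the work surface, if the arm or the gripper's body presses on something with over 40 N, if the wrist force passes 120 N, or if a joint passes its speed limit or range.

ROBOT

A 6-joint arm with a two-finger parallel gripper is mounted at the origin on the work surface. World frame = base frame: x ahead of the robot, y to its left, z up, the work surface at z = 0. Lengths are in mm, angles in rad, forces in N, time in s.
With the tool pointing down it reaches from about 350 to 875 mm from the base axis. Payload 4.2 kg.
Tool frame: the origin (TCP) lies at the very end of the fingers, on their centre line; the grasp point (between the pads) lies 19 mm behind it; z points along the fingers, y is the line along which they close (so a half turn about z gives the same grasp; the last joint's range is limited). The gripper opens to 87 mm and grips with 3 to 60 N. Pads are 19 mm wide; open, the fingers measure 117 mm over their backs; the gripper's body (75 mm by 190 mm) begins 51 mm behind the grasp point.
Start: joints at [-1.084, 0.385, 0.008, 0, -1.194, -0.259], TCP at [141.164, -608.828, 222.55] pointing down, gripper open.
Joint ranges: [-3.14, 3.14], [-1.21, 2.06], [-1.07, 1.41], [-3.16, 2.05], [-2.99, -0.16], [-3.1, 3.1]. Speed limits (rad/s): [2.79, 2.79, 3.14, 3.14, 3.14, 3.14].

INTERFACE

Orientations are given as a unit quaternion [x, y, z, w].
In Python, from station import get_state, camera, job_done gives the robot as it stands.
- The arm moves only by the shell command python3 -m pendant 'ROWS' [FORCE]. ROWS is JSON, a list of rows, each an object of numbers: "rx", "ry", "rz": the turn, a rotation vector about the tool's x, y, z in degrees; "x", "y", "z": the shift along the tool's x, y, z in m; "hand": the finger opening in m, from 0 to 0.087. A call has 1 to 20 rows; each row is the pose to reach, as a shift and turn from the pose commanded when the call began, along the tool's axes at that moment; what a row does not reach only later rows make up. A row lasts 1/10 s, in which the tool goes at most 50 mm and 8.59 degrees, less where a joint would pass 70% of its speed; a pose out of reach is approached as far as the arm can. A call with a gripper value outside its range is refused whole. The fingers move at their own pace and stop on an object; FORCE is the grip in N (left out, the last holds). Time passes only in rows, so rows that repeat a pose let the fingers close. It gives the time, the measured TCP pose, the force, the opening and the grip force at its end, in the units of the state.
- get_state(): the state, without advancing time (a new reading comes with each control period).
- camera(name): name is "scene" or "top"; returns a dict with "frame" (400x640x3 uint8, blue, green, red), "z_map" (400x640 float32, mm along the optical axis (not along the pixel's ray), 0 where there is no reading), "fx", "fy", "cx", "cy" (pixels), "R" (3x3) and "t" (3): a world point X has camera coordinates R X + t. Camera axes: x right, y down, z forward; pixel columns grow to the right and rows downward; lengths in mm; the calibration is good to about 2 mm. A picture is of the moment at which its call begins.
- job_done(): hands the job in; it is judged then, once.
The state is a dict: "time": time; "qpos": joint angles; "dq": joint speeds; "joint_torque": joint torques, N m; "tcp_pos": TCP position; "orientation": TCP orientation; "wrist_force": force on the tool from outside, world axes, zero at the start; "ft_torque": the same for the moment, N m; "grip_width": finger opening in mm; "grip_force": force on a finger pad.
Only numpy, scipy, OpenCV 4.12 (cv2) and the standard library are available. Lean on these libraries where they do the work, as an engineer would, in place of code of your own. Each camera call takes 0.05 s, during which the arm holds its last target. There are 200 camera calls.

## Working session

There is one attempt and no reset: what is moved stays moved. The work goes in short steps, Python scripts to look and compute and a shell command to move; the robot and the scene stay as the last step left them, time stands still between calls to the robot, and variables do not carry over. Pictures are saved under pics/ and viewed, at most 10 in all, crops included, and the job is handed in when it is done.

```bash
mkdir -p pics; ls
python3 - <<'E'
from station import get_state,camera
import cv2,numpy as np,pickle
s=get_state();print(s['time'],s['tcp_pos'],s['orientation'],s['grip_width'])
for n in('top','scene'):
    c=camera(n);cv2.imwrite(f'pics/{n}0.png',c['frame']);pickle.dump(c,open(f'{n}0.pkl','wb'));print(n,c['fx'],c['R'],c['t'])
E
```

```text
pics
0.0 [ 141.02333711 -608.24542458  221.46233973] [-1.13545111e-01  9.93532245e-01  1.07702679e-03 -1.57904818e-04] 86.93618881229263
top 361.4282791017822 [[ 0.02055301 -0.99953986 -0.0223078 ]
 [-0.98376977 -0.01624053 -0.17869887]
 [ 0.17825435  0.02561854 -0.98365089]] [-79.61796598 441.16727284 778.32576883]
scene 380.73860955650827 [[-0.03291259  0.99940467  0.01034744]
 [ 0.86689967  0.03369819 -0.49734233]
 [-0.49739494 -0.00739863 -0.86749267]] [ 107.79520806 -367.23959446 1143.96434377]
```

View pics/top0.png

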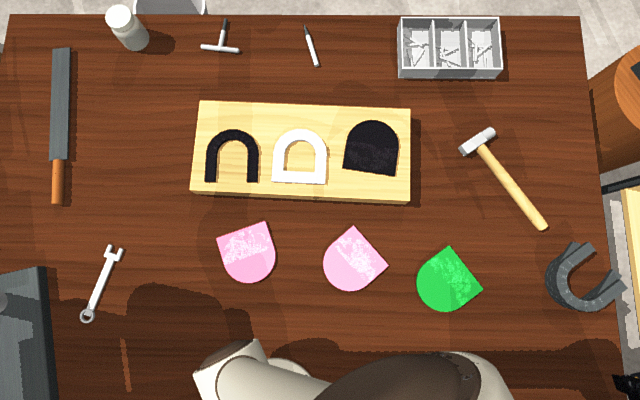

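View pics/scene0.png

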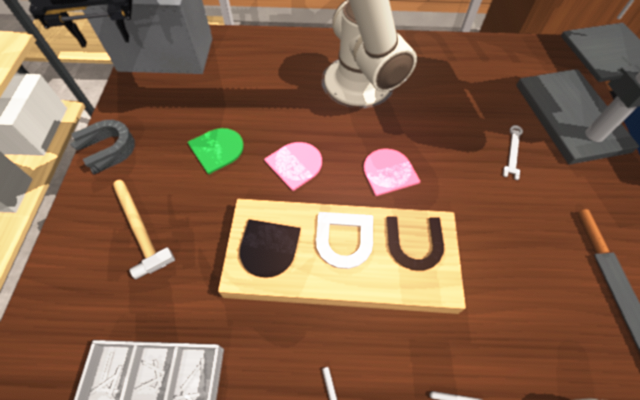

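The top view shows three parts on the board: the rim pad at (232,156), the bar shoe at (299,156) and a solid black pad at (371,148). The look-alikes lie off the board: two pink at (247,252) and (355,258), and one green at (449,280). Only the solid black one fits. Next I'll measure and confirm it in a crop.

```bash
cat > h.py <<'E'
import cv2,numpy as np
from station import get_state,camera
def ray(c,uv,z):
    uv=np.atleast_2d(np.asarray(uv,float)); d=np.c_[(uv[:,0]-c['cx'])/c['fx'],(uv[:,1]-c['cy'])/c['fy'],np.ones(len(uv))]@c['R']
    o=-c['R'].T@c['t']; return (o+d*((z-o[2])/d[:,2])[:,None])[:,:2]
def measure(c):
    f=c['frame'].astype(int); v,u=np.mgrid[:400,:640]
    P=ray(c,np.c_[u.ravel(),v.ravel()],45)
    hsv=cv2.cvtColor(c['frame'],cv2.COLOR_BGR2HSV)
    wood=((f[...,2]>170)&(f[...,1]>140)&(f[...,0]<f[...,2]-25)).astype(np.uint8)
    roi=(P[:,0]>350)&(P[:,0]<800)&(np.abs(P[:,1])<450); roi=roi.reshape(400,640)
    wood=cv2.morphologyEx(wood*roi.astype(np.uint8),cv2.MORPH_OPEN,np.ones((3,3)))
    k=max(cv2.findContours(wood,0,2)[0],key=cv2.contourArea)
    hull=cv2.convexHull(k); W=ray(c,hull[:,0],45).astype(np.float32)
    board=cv2.minAreaRect(W)
    m=np.zeros((400,640),np.uint8); cv2.fillPoly(m,[cv2.dilate(m,None) is None or hull],1); m=cv2.dilate(m,np.ones((25,25)))
    blk=((f.max(2)<55)&(m>0)).astype(np.uint8)
    ks=sorted(cv2.findContours(blk,0,2)[0],key=cv2.contourArea)[-4:]
    return board,W,ks
E
python3 - <<'E'
import pickle;from h import *
for n in('top','scene'):
    c=pickle.load(open(n+'0.pkl','rb'));b,W,ks=measure(c);print(n,b,'\n',cv2.boxPoints(b).round(0).tolist())
    for k in ks:
        P=ray(c,k[:,0],53).astype(np.float32);a=cv2.approxPolyDP(k,2.5,True)
        print(cv2.contourArea(k),cv2.boundingRect(k),cv2.minAreaRect(P))
        if cv2.contourArea(k)>1500: print(np.c_[a[:,0],ray(c,a[:,0],53).round(0)].tolist())
c=pickle.load(open('top0.pkl','rb'))
cv2.imwrite('pics/crop0.png',cv2.resize(c['frame'][90:215,180:420],None,fx=3,fy=3,interpolation=2))
E
```

```text
top ((567.2677001953125, -44.481292724609375), (498.9228820800781, 220.6920166015625), 88.07186889648438) 
 [[449.0, -290.0], [669.0, -298.0], [686.0, 201.0], [465.0, 209.0]]
0.5 (214, 195, 8, 2) ((451.0622253417969, 139.53387451171875), (16.07317352294922, 2.246664047241211), 82.74147033691406)
1.0 (226, 196, 13, 2) ((450.980224609375, 106.51950073242188), (27.182260513305664, 2.251803398132324), 83.74198150634766)
1052.0 (205, 130, 54, 52) ((546.6002807617188, 112.14311218261719), (121.58533477783203, 118.72449493408203), 0.6714389324188232)
2305.0 (343, 121, 55, 55) ((573.2147827148438, -206.39016723632812), (116.62185668945312, 122.25923919677734), 81.60543060302734)
[[354.0, 127.0, 618.0, -166.0], [348.0, 136.0, 596.0, -152.0], [343.0, 167.0, 522.0, -141.0], [394.0, 175.0, 505.0, -255.0], [397.0, 138.0, 593.0, -264.0], [393.0, 131.0, 609.0, -255.0], [377.0, 121.0, 633.0, -219.0], [365.0, 121.0, 633.0, -191.0]]
scene ((571.8460693359375, -44.72442626953125), (500.84722900390625, 229.44058227539062), 88.12906646728516) 
 [[449.0, -291.0], [678.0, -299.0], [695.0, 202.0], [465.0, 209.0]]
0.0 (270, 255, 1, 1) ((590.3025512695312, -198.7032928466797), (0.0, 0.0), 0.0)
0.0 (264, 231, 1, 1) ((534.8421020507812, -217.448974609375), (0.0, 0.0), 0.0)
0.0 (279, 226, 1, 1) ((521.443359375, -185.7539825439453), (0.0, 0.0), 0.0)
924.0 (241, 221, 41, 55) ((574.5927124023438, -227.8818817138672), (135.56417846679688, 73.89369201660156), 18.726890563964844)
```

View pics/crop0.png

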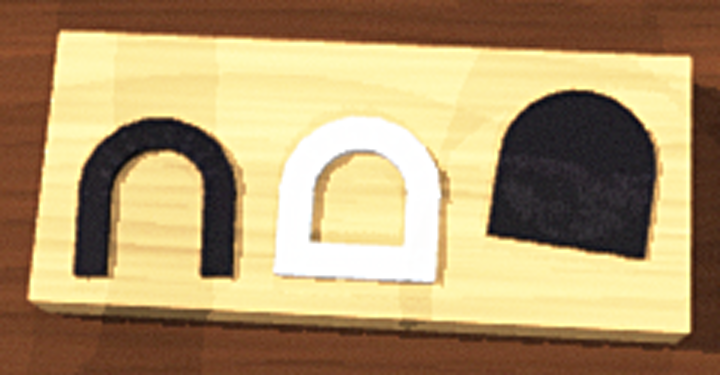

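The crop confirms it: the target is the solid black pad at crop (575,175), without opening. It is yawed about -6° to the board. I'll push its heel with both open fingertips, which keeps it stable and squares it up. First I move above the bare board behind the heel.

```bash
python3 -m pendant '[{"x":-0.015,"y":0.011,"rz":1},{"x":-0.045,"y":0.034,"rz":2},{"x":-0.08,"y":0.061,"rz":3},{"x":-0.115,"y":0.087,"rz":4},{"x":-0.15,"y":0.114,"rz":5},{"x":-0.185,"y":0.14,"rz":6},{"x":-0.22,"y":0.167,"rz":8},{"x":-0.255,"y":0.194,"rz":9},{"x":-0.29,"y":0.22,"z":0.02,"rz":10},{"x":-0.325,"y":0.247,"z":0.04,"rz":11},{"x":-0.36,"y":0.273,"z":0.06,"rz":12},{"x":-0.39,"y":0.296,"z":0.08,"rz":13},{"x":-0.412,"y":0.313,"z":0.1,"rz":14},{"x":-0.4246,"y":0.3224,"z":0.12,"rz":15},{"x":-0.4246,"y":0.3224,"z":0.12,"rz":15},{"x":-0.4246,"y":0.3224,"z":0.12,"rz":15}]'
python3 - <<'E'
from h import *
from scipy.spatial.transform import Rotation as R
s=get_state();print(s['time'],s['tcp_pos'],R.from_quat(s['orientation']).as_matrix().round(3),s['wrist_force'])
c=camera('scene');cv2.imwrite('pics/s1.png',cv2.resize(c['frame'][150:330,190:480],None,fx=2.5,fy=2.5))
E
```

```text
0.1 [ 141.04217624 -608.33239507  221.55894126] [[-0.974 -0.226 -0.001]
 [-0.226  0.974  0.002]
 [ 0.     0.002 -1.   ]] [-0.34272481  0.04014051  0.81296398]invalid input at $[0]: expected keys rx, ry, rz, x, y, z, hand
```

View pics/s1.png

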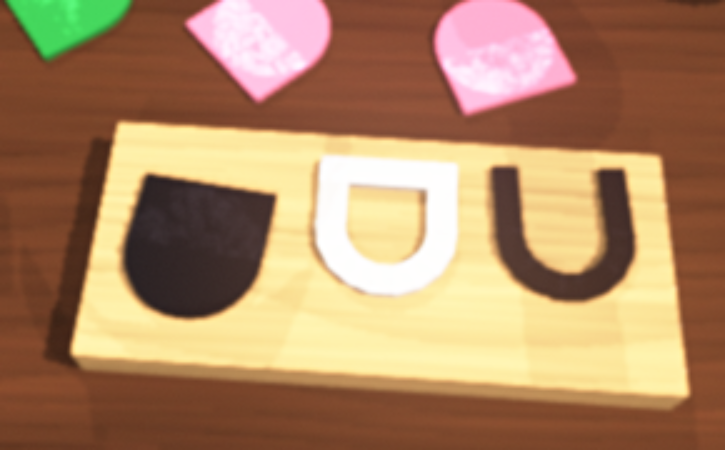

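The picture shows the scene unchanged, with the pad at crop (195,245). The call was refused because every row needs all the keys.

```bash
python3 -m pendant '[{"x":-0.015,"y":0.011,"z":0,"rx":0,"ry":0,"rz":1,"hand":0.087},{"x":-0.045,"y":0.034,"z":0,"rx":0,"ry":0,"rz":2,"hand":0.087},{"x":-0.08,"y":0.061,"z":0,"rx":0,"ry":0,"rz":3,"hand":0.087},{"x":-0.115,"y":0.087,"z":0,"rx":0,"ry":0,"rz":4,"hand":0.087},{"x":-0.15,"y":0.114,"z":0,"rx":0,"ry":0,"rz":5,"hand":0.087},{"x":-0.185,"y":0.14,"z":0,"rx":0,"ry":0,"rz":6,"hand":0.087},{"x":-0.22,"y":0.167,"z":0,"rx":0,"ry":0,"rz":8,"hand":0.087},{"x":-0.255,"y":0.194,"z":0,"rx":0,"ry":0,"rz":9,"hand":0.087},{"x":-0.29,"y":0.22,"z":0.02,"rx":0,"ry":0,"rz":10,"hand":0.087},{"x":-0.325,"y":0.247,"z":0.04,"rx":0,"ry":0,"rz":11,"hand":0.087},{"x":-0.36,"y":0.273,"z":0.06,"rx":0,"ry":0,"rz":12,"hand":0.087},{"x":-0.39,"y":0.296,"z":0.08,"rx":0,"ry":0,"rz":13,"hand":0.087},{"x":-0.412,"y":0.313,"z":0.1,"rx":0,"ry":0,"rz":14,"hand":0.087},{"x":-0.4246,"y":0.3224,"z":0.12,"rx":0,"ry":0,"rz":15,"hand":0.087},{"x":-0.4246,"y":0.3224,"z":0.12,"rx":0,"ry":0,"rz":15,"hand":0.087},{"x":-0.4246,"y":0.3224,"z":0.12,"rx":0,"ry":0,"rz":15,"hand":0.087}]'
python3 - <<'E'
from h import *
from scipy.spatial.transform import Rotation as R
s=get_state();print(s['time'],s['tcp_pos'],R.from_quat(s['orientation']).as_matrix().round(3),s['wrist_force'])
c=camera('scene');cv2.imwrite('pics/s2.png',cv2.resize(c['frame'][150:330,190:480],None,fx=2.5,fy=2.5))
E
```

```text
time: 1.75
tcp_pos: [481.7, -198.8, 102.3]
orientation: [0.016, 1.0, -0.0, -0.001]
wrist_force: [-0.2, 0.7, 0.7]
grip_width: 87.2
grip_force: 0.0
1.75 [ 481.73978105 -198.84142418  102.34470385] [[-0.999  0.033 -0.001]
 [ 0.033  0.999 -0.   ]
 [ 0.001 -0.    -1.   ]] [-0.15149704  0.7065281   0.69351089]
```

View pics/s2.png

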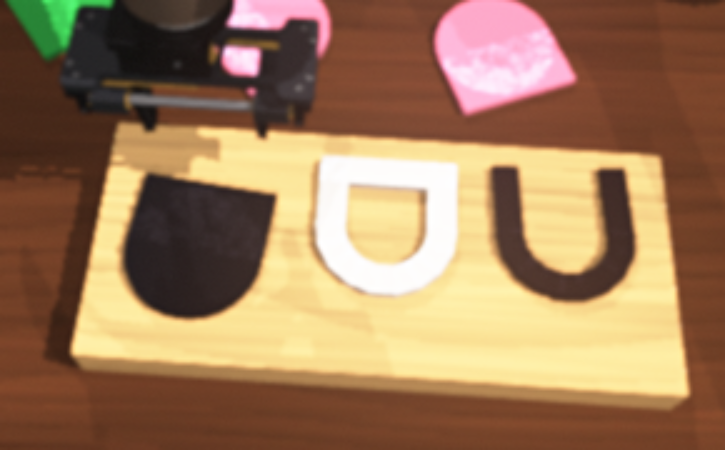

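The picture shows the open gripper squared to the board behind the pad's heel, with its tips at crop (150,122) and (262,130). Now I descend to about 3 mm above the board.

```bash
python3 -m pendant '[{"x":0,"y":0,"z":0.015,"rx":0,"ry":0,"rz":0,"hand":0.087},{"x":0,"y":0,"z":0.03,"rx":0,"ry":0,"rz":0,"hand":0.087},{"x":0,"y":0,"z":0.042,"rx":0,"ry":0,"rz":0,"hand":0.087},{"x":0,"y":0,"z":0.049,"rx":0,"ry":0,"rz":0,"hand":0.087},{"x":0,"y":0,"z":0.054,"rx":0,"ry":0,"rz":0,"hand":0.087},{"x":0,"y":0,"z":0.054,"rx":0,"ry":0,"rz":0,"hand":0.087},{"x":0,"y":0,"z":0.054,"rx":0,"ry":0,"rz":0,"hand":0.087}]'
python3 - <<'E'
from h import *
c=camera('scene');cv2.imwrite('pics/s3.png',cv2.resize(c['frame'][150:330,190:480],None,fx=2.5,fy=2.5))
E
```

```text
time: 2.5
tcp_pos: [482.4, -199.0, 49.0]
orientation: [0.017, 1.0, -0.0, 0.0]
wrist_force: [0.3, 0.1, -0.2]
grip_width: 86.9
grip_force: 0.0
```

View pics/s3.png

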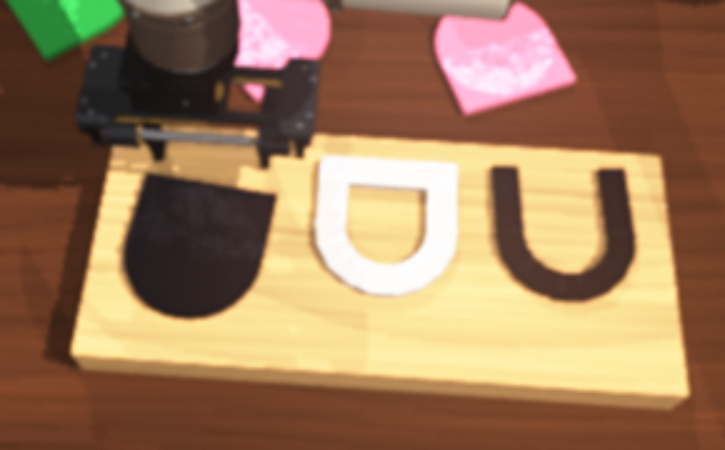

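The picture shows both fingertips behind the heel on bare board at crop (155,150) and (265,158), touching nothing. I push slowly, most of the way.

```bash
python3 -m pendant '[{"x":-0.006,"y":0,"z":0.001,"rx":0,"ry":0,"rz":0,"hand":0.087},{"x":-0.012,"y":0,"z":0.001,"rx":0,"ry":0,"rz":0,"hand":0.087},{"x":-0.017,"y":0,"z":0.001,"rx":0,"ry":0,"rz":0,"hand":0.087},{"x":-0.022,"y":0,"z":0.001,"rx":0,"ry":0,"rz":0,"hand":0.087},{"x":-0.027,"y":0,"z":0.001,"rx":0,"ry":0,"rz":0,"hand":0.087},{"x":-0.032,"y":0,"z":0.001,"rx":0,"ry":0,"rz":0,"hand":0.087},{"x":-0.037,"y":0,"z":0.001,"rx":0,"ry":0,"rz":0,"hand":0.087},{"x":-0.042,"y":0,"z":0.001,"rx":0,"ry":0,"rz":0,"hand":0.087},{"x":-0.047,"y":0,"z":0.001,"rx":0,"ry":0,"rz":0,"hand":0.087},{"x":-0.052,"y":0,"z":0.001,"rx":0,"ry":0,"rz":0,"hand":0.087},{"x":-0.057,"y":0,"z":0.001,"rx":0,"ry":0,"rz":0,"hand":0.087},{"x":-0.062,"y":0,"z":0.001,"rx":0,"ry":0,"rz":0,"hand":0.087},{"x":-0.067,"y":0,"z":0.001,"rx":0,"ry":0,"rz":0,"hand":0.087},{"x":-0.07,"y":0,"z":0.001,"rx":0,"ry":0,"rz":0,"hand":0.087},{"x":-0.072,"y":0,"z":0.001,"rx":0,"ry":0,"rz":0,"hand":0.087},{"x":-0.072,"y":0,"z":0.001,"rx":0,"ry":0,"rz":0,"hand":0.087}]'
cat > look.py <<'E'
from h import *
import sys
c=camera('scene');cv2.imwrite(f'pics/{sys.argv[1]}.png',cv2.resize(c['frame'][170:330,200:360],None,fx=3.7,fy=3.7))
E
python3 look.py s4
```

```text
time: 4.15
tcp_pos: [554.4, -201.4, 47.6]
orientation: [0.017, 1.0, -0.0, 0.0]
wrist_force: [0.1, -0.2, -0.5]
grip_width: 87.1
grip_force: 0.0
```

View pics/s4.png

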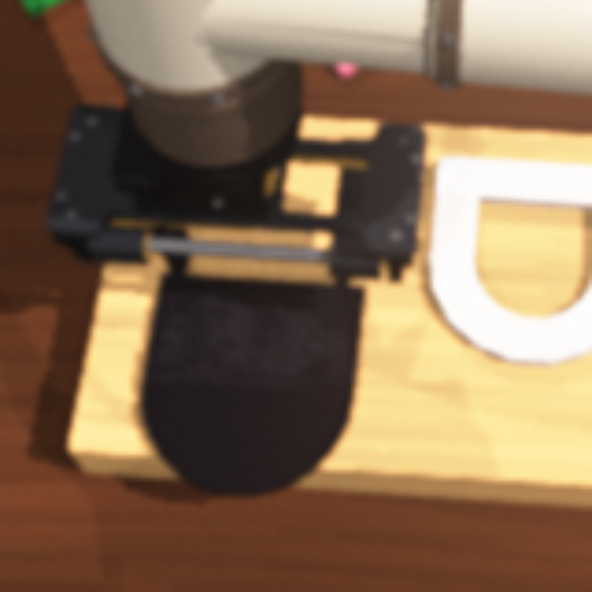

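The picture shows the pad square on both fingers, its toe at crop (240,493) just past the far edge. Next I measure the overhang in both views.

```bash
cat > ov.py <<'E'
from h import *
import pickle
b=measure(pickle.load(open('top0.pkl','rb')))[0]
a=np.radians(b[2]-90); ex=np.array([np.cos(a),np.sin(a)]); ey=np.array([-ex[1],ex[0]])
for n in('top','scene'):
    c=camera(n); g=c['frame'].max(2); print(n,'cam',(-c['R'].T@c['t']).round())
    v,u=np.mgrid[:400,:640]; uv=np.c_[u.ravel(),v.ravel()]
    for z in (45,53):
        B=(ray(c,uv,z)-np.array(b[0])); X=(B@ex).reshape(400,640);Y=(B@ey).reshape(400,640)
        m=((g<60)&(X>40)&(X<190)&(abs(Y+162)<72)).astype(np.uint8)
        k=max(cv2.findContours(m,0,1)[0],key=cv2.contourArea)[:,0]
        x=X[k[:,1],k[:,0]];y=Y[k[:,1],k[:,0]]
        print(z,'toe x',x.max().round(1),'at y',y[x.argmax()].round(1),'sides',y.min().round(1),y.max().round(1))
    # far edge of board top beside pad: brightness profile along ex at several y
    f=c['frame']
    for yb in (-240,-70,-20,40):
        xs=np.arange(90,135,.5); W=np.array(b[0])+xs[:,None]*ex+yb*ey
        p=np.c_[W,np.full(len(xs),45.)]@c['R'].T+c['t']
        q=np.c_[p[:,0]/p[:,2]*c['fx']+c['cx'],p[:,1]/p[:,2]*c['fy']+c['cy']].astype(np.float32)
        pr=cv2.remap(f[...,1],q[:,0],q[:,1],1).ravel().astype(int)
        print(yb,pr[::5].tolist())
E
python3 ov.py
```

```text
top cam [297. -92. 843.]
45 toe x 91.9 at y -102.8 sides -233.7 -90.1
53 toe x 88.3 at y -102.4 sides -234.0 -90.0
-240 [117, 116, 118, 114, 114, 119, 119, 117, 115, 117, 118, 116, 116, 114, 116, 115, 126, 75]
-70 [203, 187, 127, 107, 113, 120, 126, 134, 136, 136, 143, 144, 146, 166, 178, 194, 207, 209]
-20 [196, 138, 106, 109, 118, 126, 130, 134, 138, 141, 146, 150, 150, 154, 156, 157, 156, 156]
40 [127, 127, 128, 128, 130, 135, 136, 136, 137, 137, 138, 137, 139, 140, 139, 138, 137, 136]
scene cam [891. -87. 809.]
45 toe x 129.2 at y -170.8 sides -214.1 -98.7
53 toe x 131.3 at y -169.4 sides -212.1 -98.0
-240 [225, 227, 235, 237, 237, 237, 235, 234, 204, 148, 127, 113, 84, 64, 57, 61, 65, 68]
-70 [218, 222, 226, 225, 220, 216, 216, 216, 198, 148, 129, 129, 119, 89, 65, 61, 64, 63]
-20 [224, 226, 227, 224, 219, 218, 220, 213, 185, 145, 132, 133, 122, 90, 66, 63, 62, 66]
40 [238, 239, 238, 235, 231, 231, 232, 227, 194, 146, 132, 134, 122, 90, 69, 67, 67, 67]
```

The scene view gives the toe at 129 and the edge at 111, so the overhang is about 18 mm. The kinematics give 17 mm. I push 17.5 mm more, back off, and lift.

```bash
python3 -m pendant '[{"x":-0.004,"y":0,"z":0,"rx":0,"ry":0,"rz":0,"hand":0.087},{"x":-0.008,"y":0,"z":0,"rx":0,"ry":0,"rz":0,"hand":0.087},{"x":-0.012,"y":0,"z":0,"rx":0,"ry":0,"rz":0,"hand":0.087},{"x":-0.015,"y":0,"z":0,"rx":0,"ry":0,"rz":0,"hand":0.087},{"x":-0.0175,"y":0,"z":0,"rx":0,"ry":0,"rz":0,"hand":0.087},{"x":-0.0175,"y":0,"z":0,"rx":0,"ry":0,"rz":0,"hand":0.087},{"x":-0.0175,"y":0,"z":0,"rx":0,"ry":0,"rz":0,"hand":0.087}]'
python3 -m pendant '[{"x":0.008,"y":0,"z":0,"rx":0,"ry":0,"rz":0,"hand":0.087},{"x":0.02,"y":0,"z":0,"rx":0,"ry":0,"rz":0,"hand":0.087},{"x":0.03,"y":0,"z":0,"rx":0,"ry":0,"rz":0,"hand":0.087},{"x":0.03,"y":0,"z":-0.03,"rx":0,"ry":0,"rz":0,"hand":0.087},{"x":0.05,"y":0,"z":-0.07,"rx":0,"ry":0,"rz":0,"hand":0.087},{"x":0.08,"y":0,"z":-0.1,"rx":0,"ry":0,"rz":0,"hand":0.087},{"x":0.12,"y":0,"z":-0.1,"rx":0,"ry":0,"rz":0,"hand":0.087},{"x":0.12,"y":0,"z":-0.1,"rx":0,"ry":0,"rz":0,"hand":0.087}]'
python3 ov.py | grep toe; python3 look.py s5
```

```text
time: 5.0
tcp_pos: [571.9, -201.9, 47.5]
orientation: [0.017, 1.0, -0.0, 0.0]
wrist_force: [-0.2, -1.6, -0.5]
grip_width: 87.1
grip_force: 0.0
time: 5.8
tcp_pos: [445.7, -197.2, 148.1]
orientation: [0.018, 1.0, 0.001, -0.001]
wrist_force: [0.4, 0.2, 0.3]
grip_width: 86.5
grip_force: 0.0
45 toe x 150.2 at y -166.9 sides -174.0 -138.6
53 toe x 146.0 at y -165.8 sides -172.8 -137.8
45 toe x 146.8 at y -166.1 sides -214.0 -99.4
53 toe x 148.6 at y -164.7 sides -212.1 -98.7
```

View pics/s5.png

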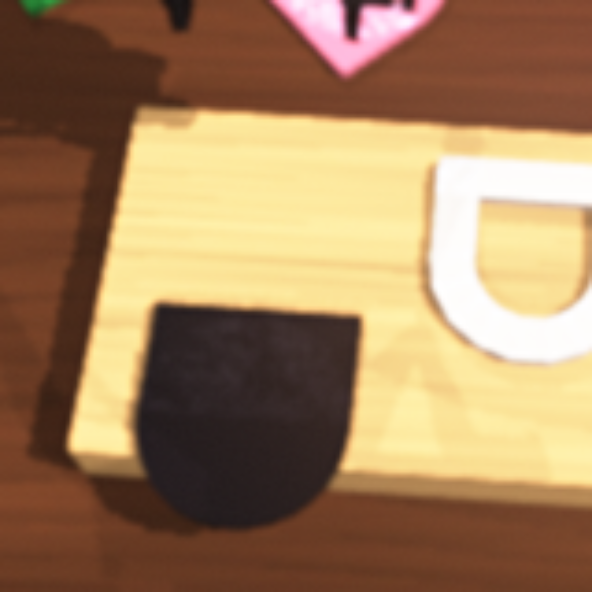

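The picture shows the pad flat and square: its heel runs from (155,303) to (360,318), parallel to the edge, with the toe at (232,525). The overhang is about 35 mm in both views, and the gripper is clear.

```bash
python3 -c "from station import job_done;print(job_done())"
```

```text
the job is handed in; nothing more can be done
None
```

The solid black hoof pad now lies flat and square to the far edge with about 35 mm of its toe standing out past it; I never touched the rim pad or bar shoe, and the job was handed in after about 6 s of robot time.

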